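# Level the plate shelf on its soft foot

## Robot

A 6-joint arm with a two-finger parallel gripper is mounted at the origin on the work surface. World frame = base frame: x ahead of the robot, y to its left, z up, the work surface at z = 0. Lengths are in m, angles in degrees, forces in N, time in s.
With the tool pointing down it reaches from about 0.3 to 0.75 m from the base axis. Payload 8.5 kg.
Tool frame: the origin (TCP) lies on the centre line of the jaws, within the pads' length; the fingertips stand 19 mm ahead of it and the grasp point (between the pads) is the TCP (env.tcp_to_tips is the z of the fingertips in the tool frame, in m); z points along the fingers, y is the line along which they close (so a half turn about z gives the same grasp; the last joint's range is limited). The gripper opens to 85 mm and grips with 20 to 120 N. Pads are 22 mm wide; open, the fingers measure 114 mm over their backs; the gripper's body (76 mm by 85 mm) begins 54 mm behind the grasp point. The pads swing forward as they close: fully open they stand 13 mm farther back than shut.
Start: joints at [-80.862, 21.807, 74.336, -0, 83.858, -12.336], TCP at [0.201, -0.512, 0.25] pointing down, gripper open.
Joint ranges: [-178.18, 178.18], [-50.72, 133.34], [12.68, 142.11], [-81.47, 261.47], [9.98, 163.14], [-165.26, 165.26]. Speed limits (degrees/s): [136.94, 136.94, 180, 180, 180, 180].

## Interface

Orientations are given as a 3x3 rotation matrix whose columns are the frame's x, y, z axes.
In Python, from rig import env gives the robot as it stands.
- The arm moves only by the tool servo_tool, never from a script. Its argument "steps" is a list of rows, each an object of numbers: "tx", "ty", "tz": the shift along the world's x, y, z in cm; "yaw": the turn about the world's z in degrees; "claw": the finger opening in cm, from 0 to 8.54. In form: [{"tx": .., "ty": .., "tz": .., "yaw": .., "claw": ..}, ...]. A call has 1 to 20 rows; each row shifts and turns the commanded pose from where the row before left it; what a row does not reach is not made up. A row lasts 1/10 s, in which the tool goes at most 50 mm and 8.59 degrees, less where a joint would pass 70% of its speed; a pose out of reach is approached as far as the arm can. A call with a gripper value outside its range is refused whole. The fingers move at their own pace and stop on an object; "newtons" is the grip in N (left out, the last holds). Time passes only in rows, so rows that do not move let the fingers close. It gives the time, the measured TCP pose, the force, the opening and the grip force at its end, in the units of the state.
- env.observe(): the state, without advancing time (a new reading comes with each control period).
- env.get_image(name): name is "scene" or "top" or "wrist"; returns (picture, depth): 384x512x3 uint8, red, green, blue; 384x512 float32, m along the optical axis (not along the pixel's ray), 0 where there is no reading.
- env.camera_model(name): a dict with "fovy" (degrees; the focal length in pixels is half the picture's height over the tangent of half this angle, whatever the lens; pixels are square), "cx", "cy" (the principal point, pixels), "T" (4x4, takes a point from camera to world coordinates). Camera axes: x right, y down, z forward; pixel columns grow to the right and rows downward; lengths in m; the calibration is good to about 2 mm. A picture is of the moment at which its call begins: read the wrist's pose just before it. camera_model takes no time and is no camera call; for the wrist camera it gives the pose at the moment of the call.
- env.close_job(): hands the job in; it is judged then, once.
The state is a dict: "time_s": time; "q": joint angles; "qvel": joint speeds; "joint_efforts": joint torques, N m; "position": TCP position; "tool_rot": TCP orientation; "ft_force": force on the tool from outside, world axes, zero at the start; "wrist_torque": the same for the moment, N m; "grip_width": finger opening in m; "gripper_force": force on a finger pad.
Only numpy, scipy, OpenCV 4.12 (cv2) and the standard library are available. Lean on these libraries where they do the work, as an engineer would, in place of code of your own. Each camera call takes 0.05 s, during which the arm holds its last target. There are 200 camera calls.

## Task

Lay the spirit level lengthwise on the grey inlay of the little wooden plate shelf and let go of it. Then take the black knob of the levelling foot, press the shelf down so that its soft foot is fully squashed (as it will be under plates), and turn the knob until the bubble stands centred between its two rings. Finish while still holding the knob and pressing it down fully with the bubble centred; leave the other kitchen things where they are.

Things in the scene. Friction and masses are not known exactly. Their poses are not given: they have to be found in the camera images.
- level_center (a point): centre (15 mm above its underside) of the spirit level, a loose aluminium bar 110 x 24 x 30 mm (long, wide, high), 0.21 kg, black end caps, green vial along its top standing 7 mm above the bar. It lies upright on the ledge before the shelf. x axis along the bar, z up.
- bubble (a joint): white bubble (18 mm long, 12 mm wide) of the level: metres from the vial's middle along the level's own x axis; 0 = centred between the two black rings (22 mm apart), stops at +-0.024. It moves to the higher end of the level, 1.6 mm per milliradian of tilt, and takes about 2 s to settle.
- shelf_spot (a point): middle of the flush grey inlay (130 mm along y, 44 mm along x) on top of the wooden shelf board (310 x 90 x 12 mm, top about 45 mm above the ledge, on a fixed base). z axis: the board's upward normal; y axis: along the board, from the knob to the pivot. Pivot 95 mm from here along +y, knob axis 155 mm along -y.
- knob: black ribbed round knob of the levelling foot, 38 mm across, 30 mm high, on a 6 mm high collar on the board; origin on its axis at its underside, z up. Clockwise from above raises this end 1.2 mm per rad (4.8 mrad of tilt, 7.7 mm of bubble); it stays where left (0.06 N m). At the start this end, when pressed, is too low: the knob needs 0.7 to 2.3 rad clockwise.
- footpad (a joint): squash of the soft rubber foot under the knob's end: angle in rad by which the board has sunk about its pivot; 0 unloaded, 0.012 fully squashed (3 mm lower at the knob, against a stop). A push down on the knob of about 2 N starts it, about 7 N squashes it fully; it springs back when let go and tilts the level with it.
- saucer_a: white ceramic saucer 124 mm across and 18 mm high lying beyond the shelf's pivot end; bystander. Origin under its centre.
- saucer_b: white ceramic saucer 124 mm across and 18 mm high lying behind the shelf; bystander. Origin under its centre.
- spice_jar: amber glass spice jar with a steel swing lid, 42 mm in diameter, 69 mm high, standing beyond the knob's end; bystander. Origin under its centre.
- teaspoon: steel teaspoon 135 mm long lying before the shelf to the robot's right; bystander. Origin under it.
- jar_opener: red plastic jar opener about 115 mm long lying to the robot's right; bystander. Origin under it.
- mug: blue ceramic mug 76 mm across and 90 mm high to the robot's left; bystander. Origin under its centre.

How it is judged (in metres and radians):
On the way:
1. the spirit level lies lengthwise on the shelf's inlay, let go (z of level_center in the frame of shelf_spot between 0.012 and 0.018 m and x of level_center in the frame of shelf_spot between -0.018 and 0.018 m and y of level_center in the frame of shelf_spot between -0.02 and 0.02 m and angle between the x axis of level_center and the y axis of shelf_spot, either way round below 0.2 rad and angle between level_center's own z axis and vertical below 0.08 rad and distance between the grasp point and level_center above 0.05 m), for 0.3 s.
At the end, for the whole second after the job is handed in: Fingers hold the knob and press the foot past 0.0095 of its 0.012 rad; the bubble stays within 3 mm of centre; the level lies free and upright on the shelf, its centre within 18 mm across and 20 mm along of the inlay's middle, within 0.2 rad of the board's length (all of step 1 and value of joint footpad above 0.0095 rad and value of joint bubble between -0.003 and 0.003 m and contact force between the fingers and knob above 1 N); the arm keeps its last pose, push and grip.
It fails at once if another kitchen thing is pushed more than 30 mm from its place (distance of any of saucer_a, saucer_b, spice_jar, teaspoon, jar_opener, mug from where it was at the start of the episode above 0.03 m).
It also fails if it takes over 61 s, if anything falls off the work surface, if the arm or the gripper's body presses on something with over 40 N, if the wrist force passes 120 N, or if a joint passes its speed limit or range.

## Working session

There is one attempt and no reset: what is moved stays moved. The work goes in short steps, Python scripts to look and compute and a tool call to move; the robot and the scene stay as the last step left them, time stands still between calls to the robot, and variables do not carry over. Pictures are saved under pics/ and viewed, at most 10 in all, crops included, and the job is handed in when it is done.

Besides the shell and the picture viewer there is one more tool, called as a command line: name --argument value ..., lists and objects as JSON in quotes. servo_tool: Moves the arm, as the interface text tells. Its arguments: {"type":"object","properties":{"steps":{"type":"array"},"newtons":{"type":"number"}},"required":["steps"]}

```bash
mkdir -p pics; cat > h.py <<'E'
from rig import env
import numpy as np, cv2
def grab(n,f=None):
    m=env.camera_model(n); im,d=env.get_image(n)
    if f: cv2.imwrite('pics/'+f,im[:,:,::-1])
    return im,d,m
def pts(d,m):
    h,w=d.shape; f=h/2/np.tan(np.radians(m['fovy'])/2)
    v,u=np.mgrid[:h,:w]
    P=np.stack([(u-m['cx'])/f*d,(v-m['cy'])/f*d,d,np.ones_like(d)],-1)@np.array(m['T']).T
    return P[...,:3]
E
python3 - <<'E'
from h import *
for n in('top','scene'):
    im,d,m=grab(n,n+'0.png'); np.savez(n+'0.npz',im=im,d=d,T=m['T'],fovy=m['fovy'],cx=m['cx'],cy=m['cy'])
a=cv2.imread('pics/top0.png');b=cv2.imread('pics/scene0.png')
print(env.observe())
E
```

```text
{'time_s': 0.1, 'q': array([-8.08634688e+01,  2.18370995e+01,  7.43785871e+01,  2.20223113e-04,
        8.38579946e+01, -1.23370826e+01]), 'qvel': array([-0.04611155,  0.03719963, -0.1348708 ,  0.04236678, -0.00374396,
        0.01888099]), 'joint_efforts': array([ 3.47966219e-03, -4.49221301e+01, -2.31658387e+01, -1.47102946e-04,
        3.63869178e-03, -7.59976871e-06]), 'position': array([ 0.20128919, -0.51159209,  0.24978452]), 'tool_rot': array([[ 9.30586432e-01,  3.66072195e-01, -2.00424565e-04],
       [ 3.66072144e-01, -9.30585607e-01,  1.27027102e-03],
       [ 2.78498686e-04, -1.25546683e-03, -9.99999173e-01]]), 'ft_force': array([0.3884801 , 0.18778476, 0.54166463]), 'wrist_torque': array([ 0.01666588, -0.01264347, -0.01569147]), 'gripper_force': 0.0, 'grip_width': 0.08563029160000284}
```

View pics/top0.png

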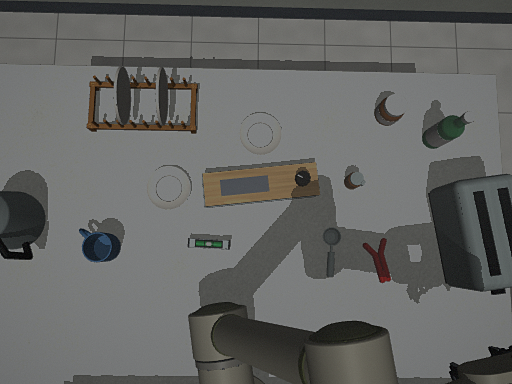

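View pics/scene0.png

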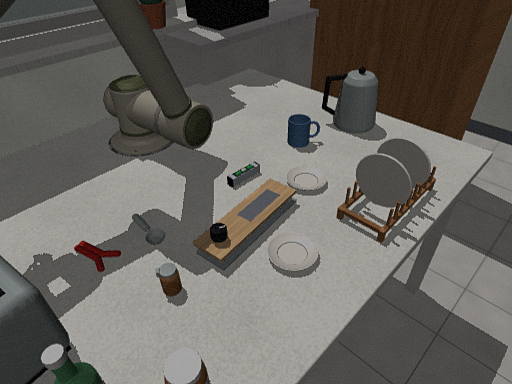

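The top view shows the level at (209,243), the inlay at (245,186), the knob at (302,178) and the spice jar at (354,180). World x is up in the image and y is left.

```bash
python3 - <<'E'
from h import *
z=np.load('top0.npz');P=pts(z['d'],z);im=z['im'].astype(int)
hsv=cv2.cvtColor(z['im'],cv2.COLOR_RGB2HSV)
def rep(n,m):
    ys,xs=np.nonzero(m);Q=P[m];
    r=cv2.minAreaRect(Q[:,:2].astype(np.float32)*1000)
    print(n,len(Q),Q.mean(0).round(4),'z',np.percentile(Q[:,2],[5,50,95]).round(4),'rect',np.round(r[0],1),np.round(r[1],1),round(r[2],2))
def box(u0,u1,v0,v1):
    b=np.zeros(P.shape[:2],bool);b[v0:v1,u0:u1]=1;return b
Z=P[...,2]
print('ledge',P[225,150],P[215,240],P[240,260])
b=box(180,240,230,256);rep('level',b&(Z>.02))
b=box(195,330,150,215);rep('board',b&(Z>.03)&(Z<.06))
w=(hsv[...,1]<60);rep('inlay',box(216,275,172,200)&w&(Z>.03))
rep('knob',box(290,315,165,190)&(Z>.065))
rep('jar',box(340,370,165,195)&(Z>.02))
rep('level green',box(180,240,230,256)&(hsv[...,0]>45)&(hsv[...,0]<80)&(hsv[...,1]>100))
for n,u0,u1,v0,v1 in[('spoon',320,345,222,280)]: rep(n,box(u0,u1,v0,v1)&(Z>.004))
rep('saucb',box(235,290,108,158)&(Z>.006));rep('sauca',box(145,195,160,212)&(Z>.006))
E
```

```text
ledge [ 0.49075295  0.23959648 -0.00255209] [ 0.52149658 -0.00730513  0.00507186] [ 0.45408054 -0.06350436 -0.0024519 ]
level 389 [0.442  0.0736 0.0574] z [0.0272 0.0319 0.0379] rect [441.3  60.8] [141.1  26.2] 86.73
board 3635 [ 0.6021 -0.0558  0.0461] z [0.042  0.0461 0.0501] rect [604.  -62.2] [ 90.7 309.7] 6.8
inlay 795 [ 0.5976 -0.0174  0.0539] z [0.0423 0.0462 0.0501] rect [535.6 -36.7] [196.6 134. ] 17.17
knob 181 [ 0.6135 -0.1683  0.0945] z [0.0735 0.0822 0.0864] rect [ 522.6 -103.1] [ 37.7 269.8] 54.24
jar 252 [ 0.6145 -0.3107  0.07  ] z [0.0293 0.0669 0.0721] rect [ 535.1 -165.4] [ 44.4 381.1] 28.69
level green 96 [0.4419 0.0751 0.034 ] z [0.0301 0.0338 0.0392] rect [441.7  75.3] [67.5 12.9] 87.3
spoon 536 [ 0.4316 -0.2526  0.0376] z [0.0043 0.0113 0.0227] rect [ 429.8 -151.5] [285.  154.3] 89.1
saucb 1183 [ 0.7489 -0.0593  0.0223] z [0.0066 0.0125 0.0204] rect [626.5 -68.5] [402.3 148.2] 1.06
sauca 1272 [0.5921 0.1912 0.0224] z [0.0066 0.0122 0.0199] rect [526.2 150.7] [352.4 139.4] 35.83
```

servo_tool --steps '[{"tx": 1.3,"ty": 3.2,"yaw": 3.6},{"tx": 1.3,"ty": 3.2,"yaw": 3.6},{"tx": 1.3,"ty": 3.2,"yaw": 3.6},{"tx": 1.3,"ty": 3.2,"yaw": 3.6},{"tx": 1.3,"ty": 3.2,"yaw": 3.6},{"tx": 1.3,"ty": 3.2,"yaw": 3.6},{"tx": 1.3,"ty": 3.2,"yaw": 3.6},{"tx": 1.3,"ty": 3.2,"yaw": 3.6},{"tx": 1.3,"ty": 3.2,"yaw": 3.6},{"tx": 1.3,"ty": 3.2,"yaw": 3.6},{"tx": 1.3,"ty": 3.2,"yaw": 3.6},{"tx": 1.3,"ty": 3.2,"yaw": 3.6},{"tx": 1.3,"ty": 3.2,"yaw": 3.6},{"tx": 1.3,"ty": 3.2,"yaw": 3.6},{"tx": 1.3,"ty": 3.2,"yaw": 3.6},{"tx": 1.3,"ty": 3.2,"yaw": 3.6},{"tx": 1.3,"ty": 3.2,"yaw": 3.6},{"tx": 1.9,"ty": 4.2,"yaw": 4.2},{},{}]'

```text
invalid input at $.steps[0]: expected keys tx, ty, tz, yaw, claw
```

```bash
python3 - <<'E'
from h import *
im,d,m=grab('wrist','w1.png'); np.savez('w1.npz',im=im,d=d,T=m['T'],fovy=m['fovy'],cx=m['cx'],cy=m['cy'])
o=env.observe();print(o['time_s'],o['position'],o['tool_rot'][:,0],np.array(m['T'])[:3].round(3),o['q'])
E
```

```text
0.15 [ 0.20131411 -0.51162431  0.24988167] [9.30580615e-01 3.66086966e-01 2.30604118e-04] [[ 0.367 -0.894 -0.255  0.265]
 [-0.93  -0.354 -0.1   -0.485]
 [-0.001  0.274 -0.962  0.373]] [-8.08612662e+01  2.18323499e+01  7.43696506e+01 -6.21136378e-05
  8.38601272e+01 -1.23357589e+01]
```

View pics/w1.png

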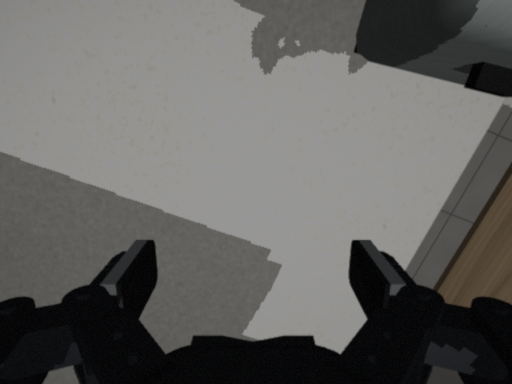

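The wrist view shows only the bare table between the fingers. The move was refused because every key is required, so I'm sending it again in full.

servo_tool --steps '[{"tx": 1.3,"ty": 3.2,"tz": 0,"yaw": 3.6,"claw": 8.5},{"tx": 1.3,"ty": 3.2,"tz": 0,"yaw": 3.6,"claw": 8.5},{"tx": 1.3,"ty": 3.2,"tz": 0,"yaw": 3.6,"claw": 8.5},{"tx": 1.3,"ty": 3.2,"tz": 0,"yaw": 3.6,"claw": 8.5},{"tx": 1.3,"ty": 3.2,"tz": 0,"yaw": 3.6,"claw": 8.5},{"tx": 1.3,"ty": 3.2,"tz": 0,"yaw": 3.6,"claw": 8.5},{"tx": 1.3,"ty": 3.2,"tz": 0,"yaw": 3.6,"claw": 8.5},{"tx": 1.3,"ty": 3.2,"tz": 0,"yaw": 3.6,"claw": 8.5},{"tx": 1.3,"ty": 3.2,"tz": 0,"yaw": 3.6,"claw": 8.5},{"tx": 1.3,"ty": 3.2,"tz": 0,"yaw": 3.6,"claw": 8.5},{"tx": 1.3,"ty": 3.2,"tz": 0,"yaw": 3.6,"claw": 8.5},{"tx": 1.3,"ty": 3.2,"tz": 0,"yaw": 3.6,"claw": 8.5},{"tx": 1.3,"ty": 3.2,"tz": 0,"yaw": 3.6,"claw": 8.5},{"tx": 1.3,"ty": 3.2,"tz": 0,"yaw": 3.6,"claw": 8.5},{"tx": 1.3,"ty": 3.2,"tz": 0,"yaw": 3.6,"claw": 8.5},{"tx": 1.3,"ty": 3.2,"tz": 0,"yaw": 3.6,"claw": 8.5},{"tx": 1.3,"ty": 3.2,"tz": 0,"yaw": 3.6,"claw": 8.5},{"tx": 1.9,"ty": 4.2,"tz": 0,"yaw": 4.2,"claw": 8.5},{"tx": 0,"ty": 0,"tz": 0,"yaw": 0,"claw": 8.5},{"tx": 0,"ty": 0,"tz": 0,"yaw": 0,"claw": 8.5}]'

```text
time_s: 2.15
position: [0.4412, 0.0748, 0.25]
tool_rot: [[0.053, 0.999, -0.001], [0.999, -0.053, -0.0], [-0.0, -0.001, -1.0]]
ft_force: [-0.5, -0.5, 0.0]
grip_width: 0.085
gripper_force: 0.0
```

```bash
python3 - <<'E'
from h import *
im,d,m=grab('wrist','w2.png'); np.savez('w2.npz',im=im,d=d,T=m['T'],fovy=m['fovy'],cx=m['cx'],cy=m['cy'])
o=env.observe();print(o['time_s'],o['position'],o['tool_rot'][:,0],o['q'])
E
```

```text
2.2 [0.44106728 0.07405549 0.25008792] [ 5.44481988e-02  9.98516558e-01 -2.78117940e-04] [-5.69070964e+00  1.14828756e+01  8.94850655e+01 -1.80939910e-02
  7.90725013e+01 -2.56607203e+00]
```

View pics/w2.png

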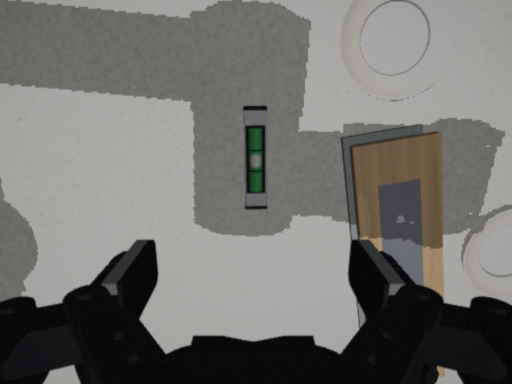

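The wrist view shows the level at about (255,158) with the bubble at (255,161), and the inlay and board at the right, around (402,230).

```bash
python3 - <<'E'
from h import *
z=np.load('w2.npz');P=pts(z['d'],z);hsv=cv2.cvtColor(z['im'],cv2.COLOR_RGB2HSV);Z=P[...,2];ok=z['d']>0.05
def rep(n,m):
    Q=P[m];r=cv2.minAreaRect(Q[:,:2].astype(np.float32)*1000)
    print(n,len(Q),'z',np.percentile(Q[:,2],[5,50,95]).round(4),'rect',np.round(r[0],1),np.round(r[1],1),round(r[2],2))
def box(u0,u1,v0,v1):
    b=np.zeros(P.shape[:2],bool);b[v0:v1,u0:u1]=1;return b&ok
rep('level',box(230,280,95,220)&(Z>.022)&(Z<.045))
g=box(230,280,95,220)&(hsv[...,0]>45)&(hsv[...,0]<80)&(hsv[...,1]>100);rep('green',g&(Z>.022))
rep('boardtop part',box(340,460,120,230)&(Z>.038)&(Z<.055))
rep('inlay part',box(376,425,178,260)&(hsv[...,1]<70)&(Z>.038)&(Z<.055))
z=np.load('top0.npz');P=pts(z['d'],z);hsv=cv2.cvtColor(z['im'],cv2.COLOR_RGB2HSV);Z=P[...,2];ok=z['d']>0.05
hi=(Z<.1)
L=box(216,275,172,200)&(hsv[...,1]<70)&(Z>.038)&(Z<.055)
L=cv2.morphologyEx(L.astype(np.uint8),cv2.MORPH_OPEN,np.ones((3,3)))>0;rep('top inlay',L)
b=box(290,315,165,190)&(Z>.07)&hi&(hsv[...,2]<90);rep('knob',b);print(P[b].mean(0))
rep('level',box(180,240,230,256)&(Z>.022)&(Z<.05))
rep('jar',box(340,370,165,195)&(Z>.055)&hi)
B=box(195,330,150,215)&(Z>.038)&(Z<.055);Q=P[B];print(np.linalg.lstsq(np.c_[Q[:,:2],np.ones(len(Q))],Q[:,2],rcond=None)[0])
E
```

```text
level 2332 z [0.0288 0.0308 0.0353] rect [443.3  77.7] [112.   23.9] 87.76
green 762 z [0.03   0.0332 0.0352] rect [443.2  77.8] [70.1 15.3] 87.51
boardtop part 8019 z [0.0437 0.0452 0.0465] rect [592.9  41.5] [ 90.9 106.4] 6.81
inlay part 3177 z [0.0445 0.0457 0.0469] rect [597.6   3. ] [45.4 95. ] 6.85
top inlay 792 z [0.0423 0.0461 0.05  ] rect [599.  -17.2] [ 45.4 130.3] 6.5
knob 166 z [0.0771 0.0822 0.0864] rect [ 616.2 -171.6] [36.5 37.7] 4.54
[ 0.61573024 -0.17072256  0.08188156]
level 381 z [0.0272 0.0318 0.0374] rect [442.3  75.5] [111.1  24.4] 87.95
jar 186 z [0.0568 0.0684 0.0723] rect [ 616.8 -317.6] [43.1 36.1] 38.47
[ 0.00211576 -0.00300433  0.0446696 ]
```

servo_tool --steps '[{"tx": 0.1,"ty": 0.2,"tz": -3.8,"yaw": 0.8,"claw": 8.5},{"tx": 0,"ty": 0,"tz": -3.8,"yaw": 0,"claw": 7},{"tx": 0,"ty": 0,"tz": -3.8,"yaw": 0,"claw": 6},{"tx": 0,"ty": 0,"tz": -3.8,"yaw": 0,"claw": 5},{"tx": 0,"ty": 0,"tz": -3.8,"yaw": 0,"claw": 5},{"tx": 0,"ty": 0,"tz": -2,"yaw": 0,"claw": 5},{"tx": 0,"ty": 0,"tz": -1.5,"yaw": 0,"claw": 5},{"tx": 0,"ty": 0,"tz": 0,"yaw": 0,"claw": 5},{"tx": 0,"ty": 0,"tz": 0,"yaw": 0,"claw": 5}]' --newtons 40

```text
time_s: 3.1
position: [0.4424, 0.0753, 0.0258]
tool_rot: [[0.042, 0.999, 0.0], [0.999, -0.042, -0.0], [-0.0, 0.0, -1.0]]
ft_force: [-0.4, 0.0, 0.2]
grip_width: 0.0502
gripper_force: 0.0
```

servo_tool --steps '[{"tx": 0,"ty": 0,"tz": 0,"yaw": 0,"claw": 1},{"tx": 0,"ty": 0,"tz": 0,"yaw": 0,"claw": 1},{"tx": 0,"ty": 0,"tz": 0,"yaw": 0,"claw": 1},{"tx": 0,"ty": 0,"tz": 0,"yaw": 0,"claw": 1},{"tx": 0,"ty": 0,"tz": 0,"yaw": 0,"claw": 1},{"tx": 0,"ty": 0,"tz": 0,"yaw": 0,"claw": 1},{"tx": 0,"ty": 0,"tz": 0,"yaw": 0,"claw": 1},{"tx": 0,"ty": 0,"tz": 0,"yaw": 0,"claw": 1}]'

```text
time_s: 3.9
position: [0.4429, 0.0759, 0.0264]
tool_rot: [[0.041, 0.999, 0.002], [0.999, -0.041, -0.001], [-0.0, 0.002, -1.0]]
ft_force: [-0.1, -1.7, 6.3]
grip_width: 0.023
gripper_force: 39.9
```

servo_tool --steps '[{"tx": 0,"ty": 0,"tz": 2,"yaw": 0,"claw": 1},{"tx": 0,"ty": 0,"tz": 3.5,"yaw": 0,"claw": 1},{"tx": 0,"ty": 0,"tz": 3.5,"yaw": 0,"claw": 1},{"tx": 2,"ty": -1.2,"tz": 0,"yaw": 1.3,"claw": 1},{"tx": 2,"ty": -1.2,"tz": 0,"yaw": 1.3,"claw": 1},{"tx": 2,"ty": -1.2,"tz": 0,"yaw": 1.3,"claw": 1},{"tx": 2,"ty": -1.2,"tz": 0,"yaw": 1.3,"claw": 1},{"tx": 2,"ty": -1.2,"tz": 0,"yaw": 1.3,"claw": 1},{"tx": 2,"ty": -1.2,"tz": 0,"yaw": 1.3,"claw": 1},{"tx": 2,"ty": -1.2,"tz": 0,"yaw": 1.3,"claw": 1},{"tx": 1.6,"ty": -0.8,"tz": 0,"yaw": 0,"claw": 1},{"tx": 0,"ty": 0,"tz": -2.5,"yaw": 0,"claw": 1},{"tx": 0,"ty": 0,"tz": 0,"yaw": 0,"claw": 1},{"tx": 0,"ty": 0,"tz": 0,"yaw": 0,"claw": 1}]'

```text
time_s: 5.3
position: [0.5979, -0.0156, 0.0906]
tool_rot: [[-0.118, 0.993, -0.001], [0.993, 0.118, 0.0], [0.0, -0.001, -1.0]]
ft_force: [0.1, -0.1, -1.5]
grip_width: 0.023
gripper_force: 39.8
```

```bash
python3 - <<'E'
from h import *
im,d,m=grab('wrist','w3.png'); P=pts(d,m)
o=env.observe();print(o['time_s'],o['position'],o['tool_rot'][:,0],o['ft_force'],o['gripper_force'],o['grip_width'])
E
```

```text
5.35 [ 0.5982583  -0.0156421   0.09122624] [-1.18165091e-01  9.92993954e-01 -1.32460805e-04] [ 0.4457966   1.06803424 -1.27289942] 39.78888988494873 0.023388342297527905
```

View pics/w3.png

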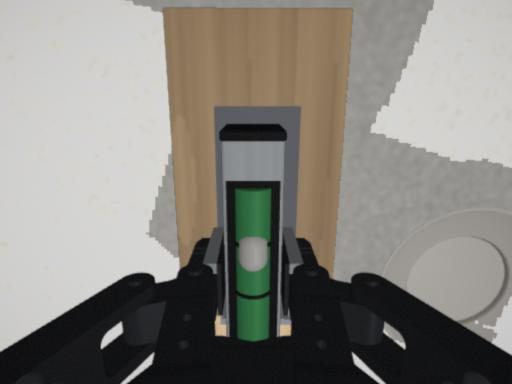

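The level is gripped straight and sits over the inlay, with the inlay's far edge at row 107 and the level's end at row 132. Lowering it now.

servo_tool --steps '[{"tx": 0.1,"ty": 0,"tz": -1.0,"yaw": 0,"claw": 1},{"tx": 0,"ty": 0,"tz": -0.5,"yaw": 0,"claw": 1},{"tx": 0,"ty": 0,"tz": -0.3,"yaw": 0,"claw": 1},{"tx": 0,"ty": 0,"tz": 0,"yaw": 0,"claw": 1},{"tx": 0,"ty": 0,"tz": 0,"yaw": 0,"claw": 1}]'

```text
time_s: 5.85
position: [0.5994, -0.0158, 0.0724]
tool_rot: [[-0.118, 0.993, 0.0], [0.993, 0.118, -0.0], [-0.0, 0.0, -1.0]]
ft_force: [0.4, 0.0, -2.2]
grip_width: 0.0233
gripper_force: 39.9
```

servo_tool --steps '[{"tx": 0,"ty": 0,"tz": -0.1,"yaw": 0,"claw": 1},{"tx": 0,"ty": 0,"tz": -0.1,"yaw": 0,"claw": 1},{"tx": 0,"ty": 0,"tz": 0,"yaw": 0,"claw": 1}]'

```text
time_s: 6.15
position: [0.5995, -0.0159, 0.0714]
tool_rot: [[-0.118, 0.993, 0.001], [0.993, 0.118, -0.0], [-0.001, 0.001, -1.0]]
ft_force: [-2.9, 0.5, 7.8]
grip_width: 0.023
gripper_force: 41.1
```

servo_tool --steps '[{"tx": 0,"ty": 0,"tz": 0,"yaw": 0,"claw": 4},{"tx": 0,"ty": 0,"tz": 0,"yaw": 0,"claw": 4.5},{"tx": 0,"ty": 0,"tz": 0,"yaw": 0,"claw": 4.5},{"tx": 0,"ty": 0,"tz": 0.3,"yaw": 0,"claw": 4.5},{"tx": 0,"ty": 0,"tz": 2,"yaw": 0,"claw": 4.5},{"tx": 0,"ty": 0,"tz": 4,"yaw": 0,"claw": 5},{"tx": 0,"ty": 0,"tz": 4,"yaw": 0,"claw": 6},{"tx": 0.3,"ty": -2.4,"tz": 2,"yaw": 0,"claw": 7},{"tx": 0.3,"ty": -3,"tz": 0,"yaw": 0,"claw": 7},{"tx": 0.4,"ty": -3,"tz": 0,"yaw": 0,"claw": 7},{"tx": 0.4,"ty": -3.5,"tz": 0,"yaw": 0,"claw": 7},{"tx": 0.4,"ty": -3.5,"tz": 0,"yaw": 0,"claw": 7},{"tx": 0,"ty": 0,"tz": 0,"yaw": 0,"claw": 7},{"tx": 0,"ty": 0,"tz": 0,"yaw": 0,"claw": 7}]'

```text
time_s: 7.55
position: [0.6171, -0.1701, 0.1931]
tool_rot: [[-0.117, 0.993, -0.0], [0.993, 0.117, 0.0], [0.001, -0.0, -1.0]]
ft_force: [0.1, 0.8, 0.7]
grip_width: 0.0701
gripper_force: 0.0
```

```bash
python3 - <<'E'
from h import *
im,d,m=grab('wrist'); o=env.observe();print(o['time_s'],o['position'],o['tool_rot'][:,0],o['ft_force'])
np.savez('w4.npz',im=im,d=d,T=m['T'],fovy=m['fovy'],cx=m['cx'],cy=m['cy'])
t,d2,m2=grab('top'); np.savez('t4.npz',im=t,d=d2,T=m2['T'],fovy=m2['fovy'],cx=m2['cx'],cy=m2['cy'])
c=cv2.resize(t[160:215,195:325],None,fx=6,fy=6,interpolation=cv2.INTER_NEAREST)[:,:780]
c=np.pad(c,((0,0),(0,780-c.shape[1]),(0,0)))[:250]
w=np.zeros((340,780,3),np.uint8);w[:, :453]=cv2.resize(im,(453,340))
cv2.imwrite('pics/c4.png',np.vstack([c,w])[:,:,::-1])
E
```

```text
7.6 [ 0.61719527 -0.16923325  0.19331494] [-1.17994291e-01  9.93014152e-01  4.91637102e-04] [-0.28277513 -1.38151027  0.51590123]
```

View pics/c4.png

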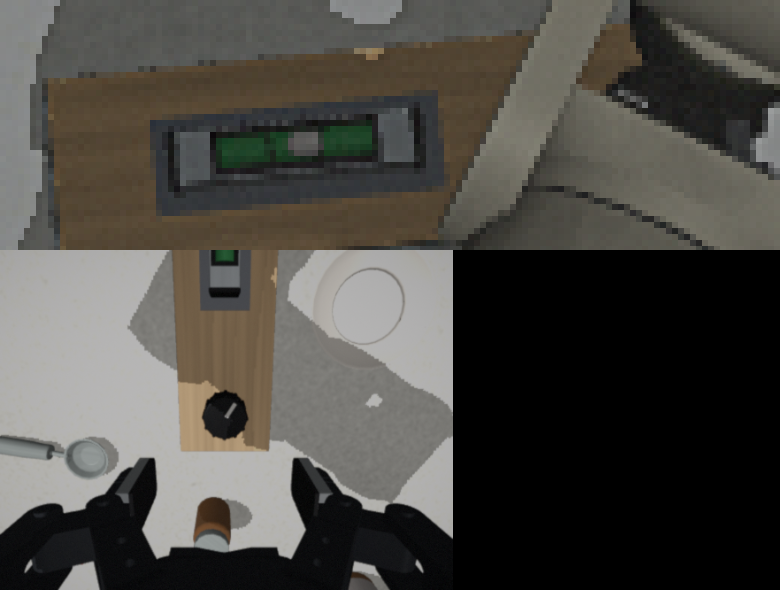

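The level lies free on the inlay, with its bubble towards the knob at (303,145) in the crop. The knob is at (224,415) in the wrist view.

```bash
python3 - <<'E'
from h import *
z=np.load('w4.npz');P=pts(z['d'],z);Z=P[...,2];ok=z['d']>.05
b=np.zeros(Z.shape,bool);b[140:220,215:295]=1
Q=P[b&ok&(Z>.07)];print(len(Q),cv2.minEnclosingCircle(Q[:,:2].astype(np.float32)*1000),np.median(Q,0))
Q=Q[Q[:,2]>.077];print(Q.mean(0),Q.min(0),Q.max(0))
b[:]=0;b[60:220,195:305]=1;M=b&ok&(Z>.035)&(Z<.055);print(np.percentile(Z[M],[5,50,95]))
print(env.observe()['q'])
E
```

```text
2034 ((617.7623901367188, -169.19639587402344), 20.403141021728516) [ 0.61741015 -0.16738946  0.08153195]
[ 0.61751589 -0.16808942  0.08146033] [ 0.59802042 -0.18952701  0.07700417] [ 0.63754927 -0.14903024  0.08407019]
[0.04442065 0.04559102 0.04675455]
[-2.58786606e+01  3.32503945e+01  6.41513527e+01  1.38807171e-02
  8.26152190e+01 -3.27029530e+01]
```

servo_tool --steps '[{"tx": 0,"ty": 0,"tz": -4,"yaw": 0,"claw": 7},{"tx": 0,"ty": 0,"tz": -4,"yaw": 0,"claw": 6},{"tx": 0,"ty": 0,"tz": -2.5,"yaw": 0,"claw": 6},{"tx": 0,"ty": 0,"tz": -1.4,"yaw": 0,"claw": 6},{"tx": 0,"ty": 0,"tz": 0,"yaw": 0,"claw": 6},{"tx": 0,"ty": 0,"tz": 0,"yaw": 0,"claw": 2},{"tx": 0,"ty": 0,"tz": 0,"yaw": 0,"claw": 2},{"tx": 0,"ty": 0,"tz": 0,"yaw": 0,"claw": 2},{"tx": 0,"ty": 0,"tz": 0,"yaw": 0,"claw": 2},{"tx": 0,"ty": 0,"tz": 0,"yaw": 0,"claw": 2},{"tx": 0,"ty": 0,"tz": 0,"yaw": 0,"claw": 2}]' --newtons 50

```text
time_s: 8.75
position: [0.618, -0.17, 0.0751]
tool_rot: [[-0.118, 0.993, 0.002], [0.993, 0.118, -0.001], [-0.001, 0.002, -1.0]]
ft_force: [3.7, 0.8, 3.2]
grip_width: 0.0362
gripper_force: 51.1
```

servo_tool --steps '[{"tx": 0,"ty": 0,"tz": -0.1,"yaw": 0,"claw": 2},{"tx": 0,"ty": 0,"tz": -0.1,"yaw": 0,"claw": 2},{"tx": 0,"ty": 0,"tz": -0.1,"yaw": 0,"claw": 2},{"tx": 0,"ty": 0,"tz": 0,"yaw": 0,"claw": 2},{"tx": 0,"ty": 0,"tz": 0,"yaw": 0,"claw": 2}]'

```text
time_s: 9.25
position: [0.6181, -0.1702, 0.073]
tool_rot: [[-0.118, 0.993, 0.003], [0.993, 0.118, -0.001], [-0.002, 0.003, -1.0]]
ft_force: [1.6, 0.2, 12.4]
grip_width: 0.036
gripper_force: 52.1
```

servo_tool --steps '[{"tx": 0,"ty": 0,"tz": -0.1,"yaw": 0,"claw": 2},{"tx": 0,"ty": 0,"tz": -0.1,"yaw": 0,"claw": 2},{"tx": 0,"ty": 0,"tz": 0,"yaw": 0,"claw": 2},{"tx": 0,"ty": 0,"tz": 0,"yaw": 0,"claw": 2}]'

```text
time_s: 9.65
position: [0.6182, -0.1703, 0.0724]
tool_rot: [[-0.118, 0.993, 0.004], [0.993, 0.118, -0.002], [-0.002, 0.003, -1.0]]
ft_force: [-2.3, 2.4, 21.4]
grip_width: 0.0363
gripper_force: 53.2
```

servo_tool --steps '[{"tx": 0,"ty": 0,"tz": 0,"yaw": -5,"claw": 2},{"tx": 0,"ty": 0,"tz": 0,"yaw": -5,"claw": 2},{"tx": 0,"ty": 0,"tz": 0,"yaw": -5,"claw": 2},{"tx": 0,"ty": 0,"tz": 0,"yaw": -5,"claw": 2},{"tx": 0,"ty": 0,"tz": 0,"yaw": -5,"claw": 2},{"tx": 0,"ty": 0,"tz": 0,"yaw": -5,"claw": 2},{"tx": 0,"ty": 0,"tz": 0,"yaw": -5,"claw": 2},{"tx": 0,"ty": 0,"tz": 0,"yaw": -5,"claw": 2},{"tx": 0,"ty": 0,"tz": 0,"yaw": -5,"claw": 2},{"tx": 0,"ty": 0,"tz": 0,"yaw": -5,"claw": 2},{"tx": 0,"ty": 0,"tz": 0,"yaw": 0,"claw": 2},{"tx": 0,"ty": 0,"tz": 0,"yaw": 0,"claw": 2},{"tx": 0,"ty": 0,"tz": 0,"yaw": 0,"claw": 2},{"tx": 0,"ty": 0,"tz": 0,"yaw": 0,"claw": 2},{"tx": 0,"ty": 0,"tz": 0,"yaw": 0,"claw": 2},{"tx": 0,"ty": 0,"tz": 0,"yaw": 0,"claw": 2},{"tx": 0,"ty": 0,"tz": 0,"yaw": 0,"claw": 2},{"tx": 0,"ty": 0,"tz": 0,"yaw": 0,"claw": 2},{"tx": 0,"ty": 0,"tz": 0,"yaw": 0,"claw": 2},{"tx": 0,"ty": 0,"tz": 0,"yaw": 0,"claw": 2}]'

```text
time_s: 11.65
position: [0.6183, -0.1702, 0.0732]
tool_rot: [[0.685, 0.729, 0.005], [0.729, -0.685, -0.002], [0.002, 0.005, -1.0]]
ft_force: [-4.0, 3.3, 27.5]
grip_width: 0.0363
gripper_force: 53.8
```

servo_tool --steps '[{"tx": 0,"ty": 0,"tz": 0,"yaw": 0,"claw": 2},{"tx": 0,"ty": 0,"tz": 0,"yaw": 0,"claw": 2},{"tx": 0,"ty": 0,"tz": 0,"yaw": 0,"claw": 2},{"tx": 0,"ty": 0,"tz": 0,"yaw": 0,"claw": 2},{"tx": 0,"ty": 0,"tz": 0,"yaw": 0,"claw": 2},{"tx": 0,"ty": 0,"tz": 0,"yaw": 0,"claw": 2},{"tx": 0,"ty": 0,"tz": 0,"yaw": 0,"claw": 2},{"tx": 0,"ty": 0,"tz": 0,"yaw": 0,"claw": 2},{"tx": 0,"ty": 0,"tz": 0,"yaw": 0,"claw": 2},{"tx": 0,"ty": 0,"tz": 0,"yaw": 0,"claw": 2}]'

```text
time_s: 12.65
position: [0.6183, -0.1702, 0.0732]
tool_rot: [[0.685, 0.729, 0.004], [0.729, -0.685, -0.002], [0.002, 0.005, -1.0]]
ft_force: [-4.2, 3.3, 28.0]
grip_width: 0.0362
gripper_force: 53.8
```

```bash
python3 - <<'E'
from h import *
t,_,_=grab('top');s,_,_=grab('scene');w,_,_=grab('wrist')
np.savez('b1.npz',t=t,s=s,w=w)
a=cv2.resize(t[168:203,200:300],(800,280),interpolation=cv2.INTER_NEAREST)
b=cv2.resize(s[170:250,210:310],(375,300),interpolation=cv2.INTER_NEAREST)
c=cv2.resize(w,(400,300))
cv2.imwrite('pics/b1.png',np.vstack([a,np.hstack([b,c,np.zeros((300,25,3),np.uint8)])])[:,:,::-1])
E
```

```text
(no output)
```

View pics/b1.png

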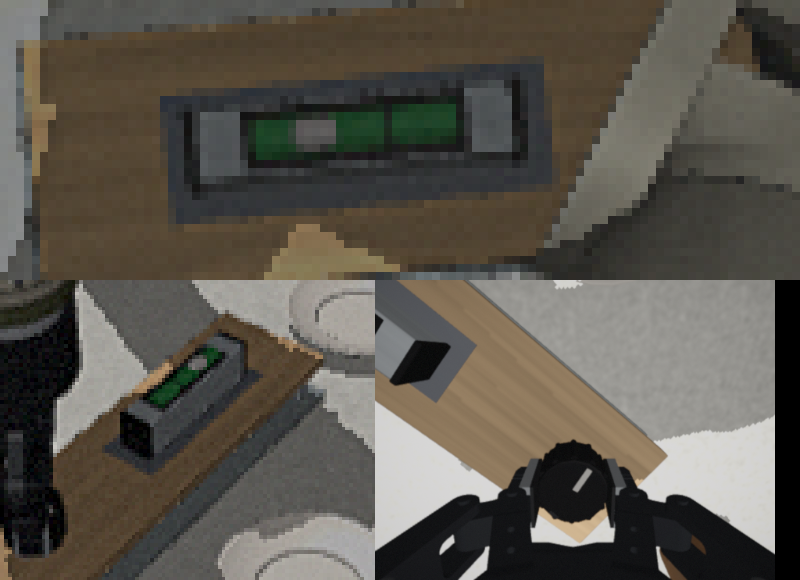

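The top crop (8x) shows the bubble at column 316 with the vial's middle at 354, so it is about 12 mm off towards the pivot. I need roughly 1.5 rad more clockwise.

servo_tool --steps '[{"tx": 0,"ty": 0,"tz": 0.02,"yaw": -5,"claw": 2},{"tx": 0,"ty": 0,"tz": 0.02,"yaw": -5,"claw": 2},{"tx": 0,"ty": 0,"tz": 0.02,"yaw": -5,"claw": 2},{"tx": 0,"ty": 0,"tz": 0.02,"yaw": -5,"claw": 2},{"tx": 0,"ty": 0,"tz": 0.02,"yaw": -5,"claw": 2},{"tx": 0,"ty": 0,"tz": 0.02,"yaw": -5,"claw": 2},{"tx": 0,"ty": 0,"tz": 0.02,"yaw": -5,"claw": 2},{"tx": 0,"ty": 0,"tz": 0.02,"yaw": -5,"claw": 2},{"tx": 0,"ty": 0,"tz": 0.02,"yaw": -5,"claw": 2},{"tx": 0,"ty": 0,"tz": 0.02,"yaw": -5,"claw": 2},{"tx": 0,"ty": 0,"tz": 0,"yaw": -5,"claw": 2},{"tx": 0,"ty": 0,"tz": 0,"yaw": -5,"claw": 2},{"tx": 0,"ty": 0,"tz": 0,"yaw": -5,"claw": 2},{"tx": 0,"ty": 0,"tz": 0,"yaw": -5,"claw": 2},{"tx": 0,"ty": 0,"tz": 0,"yaw": -5,"claw": 2},{"tx": 0,"ty": 0,"tz": 0,"yaw": -5,"claw": 2},{"tx": 0,"ty": 0,"tz": 0,"yaw": 0,"claw": 2},{"tx": 0,"ty": 0,"tz": 0,"yaw": 0,"claw": 2},{"tx": 0,"ty": 0,"tz": 0,"yaw": 0,"claw": 2},{"tx": 0,"ty": 0,"tz": 0,"yaw": 0,"claw": 2}]'

```text
time_s: 14.8
position: [0.6184, -0.1703, 0.075]
tool_rot: [[0.837, -0.548, 0.005], [-0.548, -0.837, -0.002], [0.005, -0.0, -1.0]]
ft_force: [-3.4, 2.8, 26.1]
grip_width: 0.0365
gripper_force: 53.5
```

servo_tool --steps '[{"tx": 0,"ty": 0,"tz": 0,"yaw": 0,"claw": 2},{"tx": 0,"ty": 0,"tz": 0,"yaw": 0,"claw": 2},{"tx": 0,"ty": 0,"tz": 0,"yaw": 0,"claw": 2},{"tx": 0,"ty": 0,"tz": 0,"yaw": 0,"claw": 2},{"tx": 0,"ty": 0,"tz": 0,"yaw": 0,"claw": 2},{"tx": 0,"ty": 0,"tz": 0,"yaw": 0,"claw": 2},{"tx": 0,"ty": 0,"tz": 0,"yaw": 0,"claw": 2},{"tx": 0,"ty": 0,"tz": 0,"yaw": 0,"claw": 2},{"tx": 0,"ty": 0,"tz": 0,"yaw": 0,"claw": 2},{"tx": 0,"ty": 0,"tz": 0,"yaw": 0,"claw": 2},{"tx": 0,"ty": 0,"tz": 0,"yaw": 0,"claw": 2},{"tx": 0,"ty": 0,"tz": 0,"yaw": 0,"claw": 2},{"tx": 0,"ty": 0,"tz": 0,"yaw": 0,"claw": 2},{"tx": 0,"ty": 0,"tz": 0,"yaw": 0,"claw": 2},{"tx": 0,"ty": 0,"tz": 0,"yaw": 0,"claw": 2},{"tx": 0,"ty": 0,"tz": 0,"yaw": 0,"claw": 2},{"tx": 0,"ty": 0,"tz": 0,"yaw": 0,"claw": 2},{"tx": 0,"ty": 0,"tz": 0,"yaw": 0,"claw": 2},{"tx": 0,"ty": 0,"tz": 0,"yaw": 0,"claw": 2},{"tx": 0,"ty": 0,"tz": 0,"yaw": 0,"claw": 2}]'

```text
time_s: 16.8
position: [0.6184, -0.1704, 0.075]
tool_rot: [[0.837, -0.548, 0.005], [-0.548, -0.837, -0.003], [0.005, -0.0, -1.0]]
ft_force: [-3.6, 1.7, 26.6]
grip_width: 0.0365
gripper_force: 53.5
```

```bash
cat > bub.py <<'E'
from h import *
import sys
def meas(t):
    # saturation profile along the vial axis (2.59 mm/px), top view
    h=cv2.cvtColor(t,cv2.COLOR_RGB2HSV)
    box=np.zeros(h.shape[:2],bool);box[178:192,227:262]=1
    g=box&(h[...,0]>45)&(h[...,0]<80)&(h[...,1]>100)
    v,u=np.nonzero(g); k,c=np.polyfit(u,v,1)
    us=np.arange(226,264,.1); vs=k*us+c
    sm=lambda o:cv2.remap(t.astype(np.float32),us[None].astype(np.float32),(vs+o)[None].astype(np.float32),cv2.INTER_LINEAR)[0]
    p=np.mean([sm(o) for o in(-.5,0,.5)],0)
    R,G,B=p.T
    isg=(G-R)>.5*np.percentile(G-R,80); e=us[isg][[0,-1]]
    red=np.where((us>e[0]+1)&(us<e[1]-1),R,0); w=np.clip(red-.5*red.max(),0,None)
    b=(w*us).sum()/w.sum()
    return e,b,(b-e.mean())*2.59*np.hypot(1,k)
for f in sys.argv[1:]: print(meas(np.load(f)['t']))
E
python3 - <<'E'
from bub import *
print(meas(np.load('b1.npz')['t']))
T=[grab('top')[0] for _ in range(2)];s=grab('scene')[0]
for t in T: print(meas(t))
np.savez('b2.npz',t=T[-1],s=s)
a=cv2.resize(T[-1][168:203,200:300],(800,280),interpolation=cv2.INTER_NEAREST)
b=cv2.resize(s[180:230,235:310],(450,300),interpolation=cv2.INTER_NEAREST)
cv2.imwrite('pics/b2.png',np.vstack([a,np.pad(b,((0,0),(0,350),(0,0)))])[:,:,::-1])
E
```

```text
(array([231.2, 256.6]), np.float64(238.9661386868219), np.float64(-12.85640295142163))
(array([231. , 256.5]), np.float64(243.0153271032398), np.float64(-1.9103612770270035))
(array([230.9, 256.5]), np.float64(243.01189938983882), np.float64(-1.790351469227883))
```

View pics/b2.png

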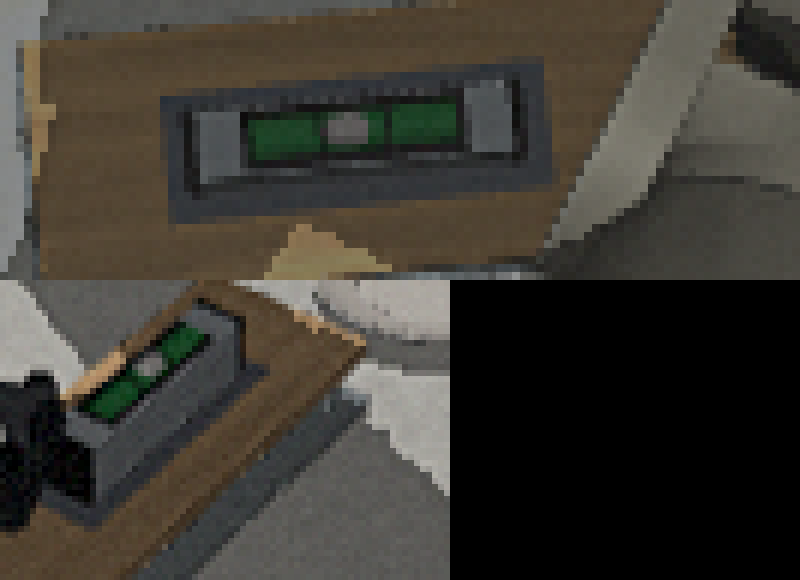

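The bubble (column 349) is about 2 mm short of the ring midpoint (355). I'm turning about 13° more.

servo_tool --steps '[{"tx": 0,"ty": 0,"tz": 0.01,"yaw": -4,"claw": 2},{"tx": 0,"ty": 0,"tz": 0.01,"yaw": -4,"claw": 2},{"tx": 0,"ty": 0,"tz": 0,"yaw": -5,"claw": 2},{"tx": 0,"ty": 0,"tz": 0,"yaw": 0,"claw": 2},{"tx": 0,"ty": 0,"tz": 0,"yaw": 0,"claw": 2},{"tx": 0,"ty": 0,"tz": 0,"yaw": 0,"claw": 2},{"tx": 0,"ty": 0,"tz": 0,"yaw": 0,"claw": 2},{"tx": 0,"ty": 0,"tz": 0,"yaw": 0,"claw": 2},{"tx": 0,"ty": 0,"tz": 0,"yaw": 0,"claw": 2},{"tx": 0,"ty": 0,"tz": 0,"yaw": 0,"claw": 2},{"tx": 0,"ty": 0,"tz": 0,"yaw": 0,"claw": 2},{"tx": 0,"ty": 0,"tz": 0,"yaw": 0,"claw": 2},{"tx": 0,"ty": 0,"tz": 0,"yaw": 0,"claw": 2},{"tx": 0,"ty": 0,"tz": 0,"yaw": 0,"claw": 2},{"tx": 0,"ty": 0,"tz": 0,"yaw": 0,"claw": 2},{"tx": 0,"ty": 0,"tz": 0,"yaw": 0,"claw": 2},{"tx": 0,"ty": 0,"tz": 0,"yaw": 0,"claw": 2},{"tx": 0,"ty": 0,"tz": 0,"yaw": 0,"claw": 2},{"tx": 0,"ty": 0,"tz": 0,"yaw": 0,"claw": 2},{"tx": 0,"ty": 0,"tz": 0,"yaw": 0,"claw": 2}]'

```text
time_s: 18.95
position: [0.6183, -0.1704, 0.0752]
tool_rot: [[0.692, -0.722, 0.005], [-0.722, -0.692, -0.003], [0.005, -0.001, -1.0]]
ft_force: [-4.2, 2.0, 25.1]
grip_width: 0.0362
gripper_force: 53.5
```

servo_tool --steps '[{"tx": 0,"ty": 0,"tz": 0,"yaw": 0,"claw": 2},{"tx": 0,"ty": 0,"tz": 0,"yaw": 0,"claw": 2},{"tx": 0,"ty": 0,"tz": 0,"yaw": 0,"claw": 2},{"tx": 0,"ty": 0,"tz": 0,"yaw": 0,"claw": 2},{"tx": 0,"ty": 0,"tz": 0,"yaw": 0,"claw": 2},{"tx": 0,"ty": 0,"tz": 0,"yaw": 0,"claw": 2},{"tx": 0,"ty": 0,"tz": 0,"yaw": 0,"claw": 2},{"tx": 0,"ty": 0,"tz": 0,"yaw": 0,"claw": 2},{"tx": 0,"ty": 0,"tz": 0,"yaw": 0,"claw": 2},{"tx": 0,"ty": 0,"tz": 0,"yaw": 0,"claw": 2}]'

```text
time_s: 19.95
position: [0.6183, -0.1704, 0.0752]
tool_rot: [[0.692, -0.722, 0.005], [-0.722, -0.692, -0.003], [0.005, -0.001, -1.0]]
ft_force: [-3.9, 3.4, 26.1]
grip_width: 0.0359
gripper_force: 53.5
```

```bash
python3 - <<'E'
from bub import *
t=grab('top')[0];print(meas(t));s=grab('scene')[0]
a=cv2.resize(t[168:203,200:300],(800,280),interpolation=cv2.INTER_NEAREST)
b=cv2.resize(s[180:230,235:310],(450,300),interpolation=cv2.INTER_NEAREST)
cv2.imwrite('pics/b3.png',np.vstack([a,np.pad(b,((0,0),(0,350),(0,0)))])[:,:,::-1])
E
```

```text
(array([230.9, 256.5]), np.float64(243.66246555675), np.float64(-0.09767414007754831))
```

View pics/b3.png

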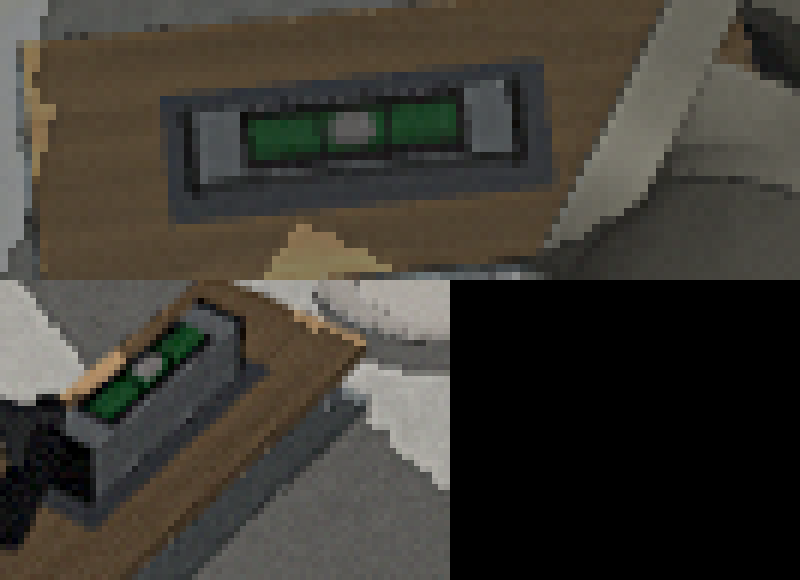

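The bubble now stands centred between the rings at (352,128), measured at −0.1 mm. The push is about 26 N, well past the full squash.

```bash
python3 -c "
from rig import env
print(env.close_job())"
```

```text
the job is handed in; nothing more can be done
None
```

I handed the job in with the level lying free on the inlay, the knob held and pressed down at about 26 N (full squash takes about 7 N), and the bubble measured within about 0.1 mm of centre; no verdict came back.

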